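# Set the hold-down screw of a block jig to a quarter turn of clearance

### The job

Set the hold-down of the little plywood jig for the beech block: slide the block along its channel until it is home against the end stop, then turn the black thumbscrew clockwise (seen from above) by feel until its brass pad bottoms firmly on the block, without forcing it into the wood, and then back it off a quarter of a turn so that the pad stands clear. Leave the block home, let go of everything, and leave the other things on the bench where they are.

Things in the scene. Friction and masses are not known exactly. Their poses are not given: they have to be found in the camera images.
- jig: jig fixed to the bench: plywood base 170 x 110 x 12 mm (x -120 to +50), aluminium bridge over it at x -15 to 15, y -49 to 49, z 60 to 74 mm, brass bush of radius 10 on it up to z 79. Origin on the bench under the screw's axis, z up, x along the channel the way the block is pushed. Channel floor z 12 mm, rails 8 mm high, inner faces at y -23.5 and 23.5; end stop 22 mm high, its face at x +25 mm
- block_centre (a point): centre of the loose beech block, 110 mm long (its x axis, along the jig's x), 42 mm wide, 26 mm high (z up), 0.1 to 0.21 kg. It lies in the channel 20 to 45 mm short of home, its rear end free toward the robot. Home, front end on the end stop, its centre is at x -30 mm in the jig's frame
- beech_block: the same beech block; origin at the centre of its underside, axes turned 50 degrees about z from its edges
- pad: round brass pad, 22 mm diameter, under the bridge at the foot of the spindle that carries the thumbscrew; goes up and down with it, not turning. Origin at the centre of its underside, z up. Starts 4.5 to 8 mm above the height of the block's top; 16 mm travel a turn. Steady screw friction 0.05 N m; pressing on the block adds 0.0025 N m per newton, rising at 150 N per mm (stiff rubber washer)
- knob_centre (a point): centre of the black round fluted thumbscrew, 36 mm diameter, 26 mm high, axis vertical, which goes up and down with the pad (65 mm above the pad's underside). x axis: toward the white line on its top; z up. Clockwise from above drives the pad down, 16 mm a turn
- plug_block_1: bystander, leave alone: small cream resin block 39 x 54 x 12 mm with a steel pin standing on it, 28 mm high in all; origin at the centre of its underside
- sanding_block: bystander, leave alone: cork sanding block, 60 x 100 x 28 mm; origin at the centre of its underside
- ply_block_2: bystander, leave alone: plywood offcut, about 45 x 40 x 18 mm; origin at the centre of its underside
- ply_block_3: bystander, leave alone: plywood offcut, 26 x 60 x 18 mm; origin at the centre of its underside
There are look-alikes about, which are no part of the job. Leave any orange look-alike of the beech_block alone.

How it is judged:
On the way, in this order (a step that is already met when the one before it is completed fails the run):
1. the block is home against the end stop (x of block_centre in the frame of jig between -0.033 and -0.027 m and z of block_centre in the frame of jig below 0.028 m and angle between the x axis of block_centre and the x axis of jig, either way round below 0.12 rad), for 0.2 s.
2. the pad is bottomed on the block with more than 15 N, the block still home (all of step 1 and contact force between pad and beech_block above 15 N), for 0.2 s.
At the end, for the whole second after the job is handed in: The block is home (within 3 mm of the end stop, flat and straight in the channel) and at rest, and the pad stands a quarter turn clear of it: 2.2 to 4.8 mm above its top (a quarter turn is 4 mm of travel, less what the rubber washer was squeezed), no longer moving (all of step 1 and z of pad in the frame of block_centre between 0.0152 and 0.0178 m and linear speed of beech_block below 0.01 m/s and linear speed of pad below 0.005 m/s); the robot touches nothing.
It fails at once if the pad is forced into the block with more than 120 N (contact force between pad and beech_block above 120 N).
It fails at once if a bystander is moved by more than 15 mm (distance of any of plug_block_1, sanding_block, ply_block_2, ply_block_3 from where it was at the start of the episode above 0.015 m).
It also fails if it takes over 72 s, if anything falls off the work surface, if the arm or the gripper's body presses on something with over 40 N, if the wrist force passes 120 N, or if a joint passes its speed limit or range.

### The arm

A 7-joint arm with a two-finger parallel gripper is mounted at the origin on a cart in front of the work surface, level with it; the furniture and walls round the work are solid. World frame = base frame: x ahead of the robot, y to its left, z up, the work surface at z = 0. Lengths are in m, angles in rad, forces in N, time in s.
With the tool pointing down it reaches from about 0.425 to 0.925 m from the base axis. Payload 6.8 kg.
Tool frame: the origin (TCP) lies between the finger pads; the fingertips stand 14 mm ahead of it and the grasp point (between the pads) lies 5 mm behind it; z points along the fingers, y is the direction in which the jaws open and shut (so a half turn about z gives the same grasp; the last joint's range is limited). The gripper opens to 85 mm and grips with 20 to 120 N. Pads are 22 mm wide; open, the fingers measure 114 mm over their backs; the gripper's body (76 mm by 85 mm) begins 54 mm behind the grasp point. The pads swing forward as they close: fully open they stand 13 mm farther back than shut.
Start: joints at [1.15, 0.477, 0.022, 1.555, -0.011, 1.109, -0.083], TCP at [0.208, -0.642, 0.245] pointing down, gripper open.
Joint ranges: [-2.96, 2.96], [-0.34, 2.1], [-1.41, 1.46], [0.24, 2.44], [-1.37, 4.51], [0.17, 1.92], [-2.96, 2.96]. Speed limits (rad/s): [2.39, 2.39, 3.14, 3.14, 3.14, 3.14, 3.14].

### API

Orientations are given as a unit quaternion [w, x, y, z].
In Python, from station import bot gives the robot as it stands.
- The arm moves only by the shell command python3 -m crank 'ROWS' [FORCE]. ROWS is JSON, a list of rows, each a list of 3 entries, a list of its own where there are three numbers: the shift along the tool's x, y, z in m, then the turn, a rotation vector about the tool's x, y, z in degrees, then the finger opening in m, from 0 to 0.0854. A call has 1 to 10 rows; each row shifts and turns the commanded pose from where the row before left it, along the tool's axes as they then stand; what a row does not reach is not made up. A row lasts 1/8 s, in which the tool goes at most 62.5 mm and 10.7 degrees, less where a joint would pass 70% of its speed; a pose out of reach is approached as far as the arm can. A call is refused whole if a number of a shift passes 0.0625 or a number of a turn 10.7, either way. A call with a gripper value outside its range is refused whole. The fingers move at their own pace and stop on an object; FORCE is the grip in N (left out, the last holds). Time passes only in rows, so rows that do not move let the fingers close. It gives the time, the measured TCP pose, the force and the opening at its end, in the units of the state.
- bot.get_obs(): the state, without advancing time (a new reading comes with each control period).
- bot.read_camera(name): name is "scene" or "top"; returns (picture, depth): 480x640x3 uint8, red, green, blue; 480x640 float32, m along the optical axis (not along the pixel's ray), 0 where there is no reading.
- bot.calibration(name): a dict with "fx", "fy", "cx", "cy" (pixels), "extrinsics" (4x4, takes a point from camera to world coordinates). Camera axes: x right, y down, z forward; pixel columns grow to the right and rows downward; lengths in m; the calibration is good to about 2 mm. A picture is of the moment at which its call begins. calibration takes no time and is no camera call.
- bot.hand_in(): hands the job in, once; it reports no verdict.
The state is a dict: "t": time; "q": joint angles; "joint_vel": joint speeds; "joint_torque": joint torques, N m; "eef_pos": TCP position; "tool_rot": TCP orientation; "contact_force": force on the tool from outside, world axes, zero at the start; "torque": the same for the moment, N m; "gripper_width": opening from 0.0 (shut) to 1.0 (fully open).
Only numpy, scipy, OpenCV 4.12 (cv2) and the standard library are available. Lean on these libraries where they do the work, as an engineer would, in place of code of your own. Each camera call takes 0.05 s, during which the arm holds its last target.

## Working session

There is one attempt and no reset: what is moved stays moved. The work goes in short steps, Python scripts to look and compute and a shell command to move; the robot and the scene stay as the last step left them, time stands still between calls to the robot, and variables do not carry over. Pictures are saved under pics/ and viewed, and the job is handed in when it is done.

```bash
ls; mkdir -p pics
python3 - <<'E'
from station import bot
import cv2,numpy as np
o=bot.get_obs();print(o)
for n in("scene","top"):
    p,d=bot.read_camera(n);cv2.imwrite(f"pics/{n}0.png",p[:,:,::-1]);np.save(f"{n}0.npy",d)
    c=bot.calibration(n);print(n,c)
E
```

```text
pics
{'t': 0.0, 'q': array([ 1.14990887,  0.4777976 ,  0.02235732,  1.55644227, -0.01151005,
        1.10929697, -0.0830648 ]), 'joint_vel': array([ 1.29320676e-04,  2.04715825e-04, -5.02502200e-04,  1.72381607e-03,
       -9.12384100e-04,  2.24230087e-05,  4.09045859e-04]), 'joint_torque': array([-1.73717017e-04, -5.96457839e+01,  1.60796955e+00, -2.81199503e+01,
        1.24835019e-02,  9.23757761e-03, -7.82318892e-06]), 'eef_pos': array([ 0.20751334, -0.64172098,  0.24433159]), 'tool_rot': array([-8.83951084e-04,  9.87792135e-01,  1.55775075e-01, -2.07181116e-04]), 'contact_force': array([ 0.1901934 , -0.04436284, -0.31733776]), 'torque': array([-0.04655675,  0.0176294 , -0.01204643]), 'gripper_width': 0.9981234559731352}
scene {'fx': 508.75053026565985, 'fy': 508.75053026565985, 'cx': 321.8413805356024, 'cy': 238.424562710025, 'extrinsics': array([[-0.63963546, -0.47761853,  0.60228483, -0.01888342],
       [-0.76851985,  0.41326868, -0.4884529 ,  0.41386335],
       [-0.0156113 , -0.77529964, -0.63140063,  0.68490368],
       [ 0.        ,  0.        ,  0.        ,  1.        ]])}
top {'fx': 609.6979832743417, 'fy': 609.6979832743417, 'cx': 316.30455322561914, 'cy': 242.16734160153487, 'extrinsics': array([[-0.00594212, -0.9988431 ,  0.04771952,  0.4692329 ],
       [-0.99997229,  0.0057213 , -0.00476272, -0.05748089],
       [ 0.00448419, -0.0477465 , -0.99884942,  1.47305552],
       [ 0.        ,  0.        ,  0.        ,  1.        ]])}
```

View pics/scene0.png

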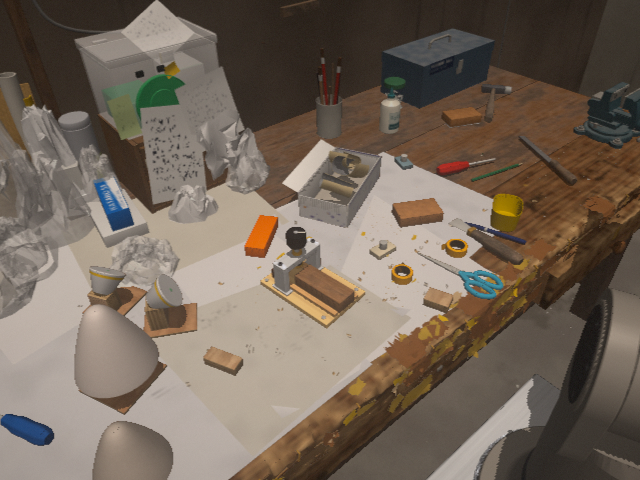

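View pics/top0.png

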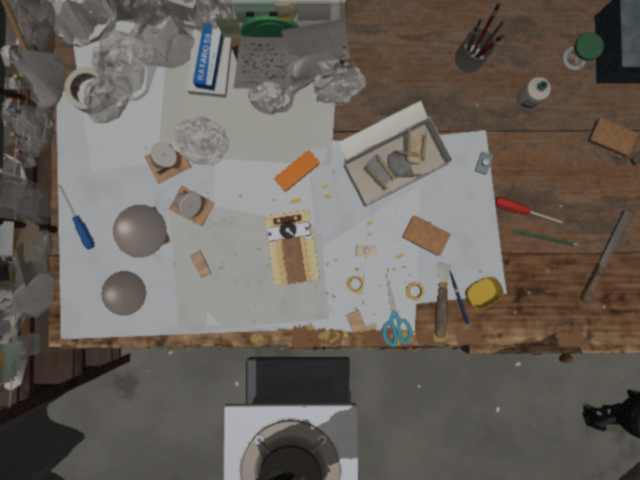

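Run:
```python
import cv2
p=cv2.imread("pics/scene0.png");q=cv2.imread("pics/top0.png")
a=cv2.resize(p[215:335,245:405],None,fx=5,fy=5,interpolation=cv2.INTER_CUBIC);cv2.imwrite("pics/s_crop.png",a)
b=cv2.resize(q[200:295,250:335],None,fx=6,fy=6,interpolation=cv2.INTER_CUBIC);cv2.imwrite("pics/t_crop.png",b)
```

```text
(no output)
```

View pics/s_crop.png

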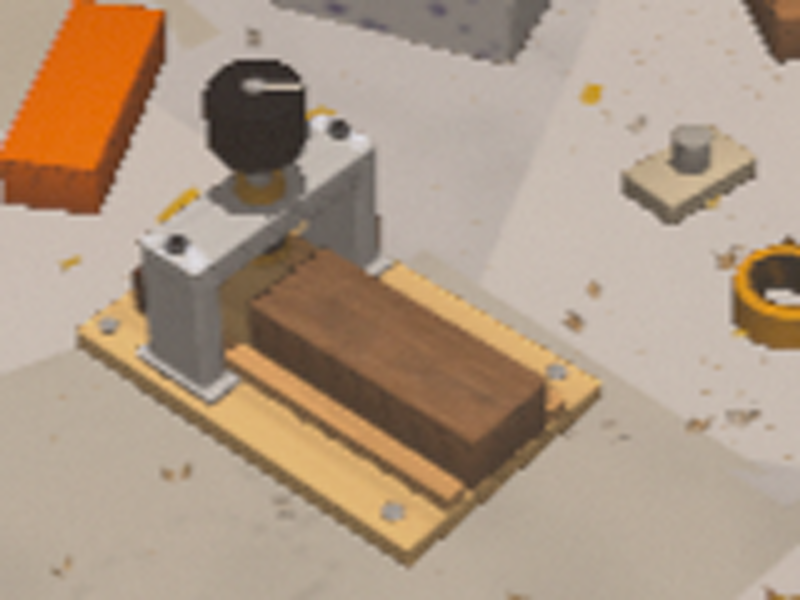

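View pics/t_crop.png

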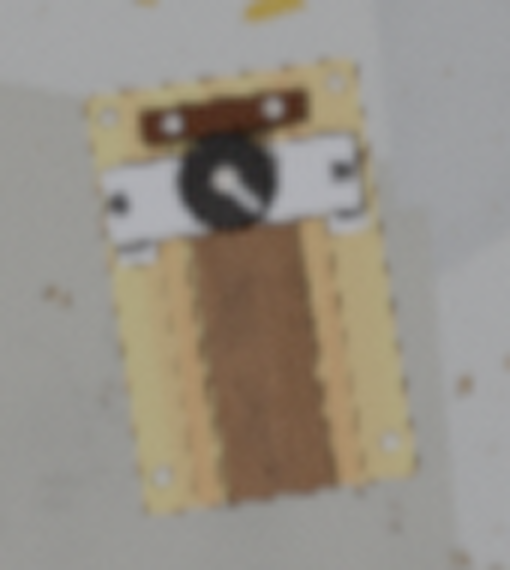

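The scene crop shows the brown block in the jig (scene px ~325,287) and the black knob at (296,237). The things it could be confused with are the orange block (262,235), the cork block (417,212) and the far cork-like block (462,117). I choose the brown block in the jig's channel. Next I measure it.

```bash
cat > h.py <<'E'
import numpy as np,cv2
from station import bot
def ray(n,u,v):
    c=bot.calibration(n);E=np.array(c["extrinsics"]);d=E[:3,:3]@np.array([(u-c["cx"])/c["fx"],(v-c["cy"])/c["fy"],1]);return E[:3,3],d
def onz(n,u,v,z):
    o,d=ray(n,u,v);return o+d*(z-o[2])/d[2]
def tri(uv1,uv2):
    o1,d1=ray("scene",*uv1);o2,d2=ray("top",*uv2);s=np.linalg.lstsq(np.c_[d1,-d2],o2-o1,rcond=None)[0]
    a=o1+d1*s[0];b=o2+d2*s[1];return (a+b)/2,np.linalg.norm(a-b)
E
python3 - <<'E'
from h import *
q=cv2.imread("pics/top0.png");p=cv2.imread("pics/scene0.png")
hsv=cv2.cvtColor(q,cv2.COLOR_BGR2HSV)
m=((hsv[:,:,0]>8)&(hsv[:,:,0]<32)&(hsv[:,:,1]>60)).astype(np.uint8)
m[:, :255]=0;m[:,330:]=0;m[:205]=0;m[292:]=0
m=cv2.morphologyEx(m,cv2.MORPH_OPEN,np.ones((3,3)))
cs,_=cv2.findContours(m,0,1)
pts=np.vstack([c for c in cs if cv2.contourArea(c)>100]);r=cv2.minAreaRect(pts);bx=cv2.boxPoints(r);print(r,bx)
W=np.array([onz("top",u,v,.012) for u,v in bx]);print(W,np.linalg.norm(W-np.roll(W,1,0),axis=1))
v=q.copy();cv2.drawContours(v,[bx.astype(int)],0,(0,255,0),1);
# dark knob
def dark(im,roi,n):
    x0,y0,x1,y1=roi;g=(im.max(2)<70).astype(np.uint8);k=np.zeros_like(g);k[y0:y1,x0:x1]=g[y0:y1,x0:x1]
    k=cv2.morphologyEx(k,cv2.MORPH_OPEN,np.ones((3,3)));k=cv2.morphologyEx(k,cv2.MORPH_CLOSE,np.ones((7,7)));cs,_=cv2.findContours(k,0,1);c=max(cs,key=cv2.contourArea);print(n,cv2.minEnclosingCircle(c),cv2.boundingRect(c));return c
ct=dark(q,(275,215,302,242),"top");c2=dark(p,(280,220,312,255),"scene")
cv2.drawContours(v,[ct],0,(0,0,255),1);cv2.imwrite("pics/chk.png",cv2.resize(v[200:295,250:335],None,fx=6,fy=6))
# scene corners by eye, z check
for a,b in(((245+80/5,215+335/5),(264.3,216.5)),((245+600/5,215+385/5),(319.5,278.2)),((245+408/5,215+552/5),(274.5,285.5))):print("corner tri",tri(a,b))
E
```

```text
((291.25, 247.25), (69.86215209960938, 44.5477294921875), 81.8698959350586) [[264.26    215.81999]
 [308.36    209.52   ]
 [318.24    278.68   ]
 [274.14    284.97998]]
[[ 0.60313864  0.06024659  0.012     ]
 [ 0.61775307 -0.04580695  0.012     ]
 [ 0.45155995 -0.06855796  0.012     ]
 [ 0.43715898  0.03694887  0.012     ]] [0.16760677 0.10705576 0.16774314 0.10648512]
top ((287.9344177246094, 228.97540283203125), 8.544387817382812) (281, 221, 14, 17)
scene ((295.9117736816406, 237.6764678955078), 11.432535171508789) (286, 227, 20, 22)
corner tri (array([0.60245242, 0.06121749, 0.00643253]), np.float64(0.0015141945315213785))
corner tri (array([ 0.45317771, -0.07107812,  0.00659068]), np.float64(0.001561534543526039))
corner tri (array([0.43634911, 0.03692158, 0.00822611]), np.float64(0.001571147966184653))
```

View pics/chk.png

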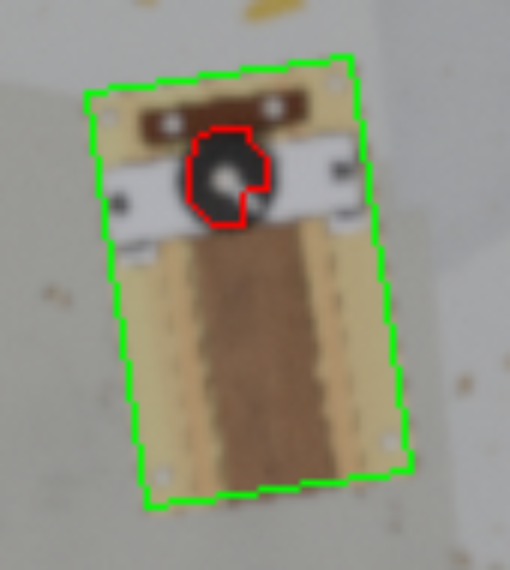

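Run:
```python
from h import *
W=np.array([[.60314,.06025],[.61775,-.0458],[.45156,-.06856],[.43716,.03695]])
c=W.mean(0);x=(W[0]+W[1]-W[2]-W[3]);yaw=np.arctan2(x[1],x[0]);x/=np.linalg.norm(x);y=np.array([-x[1],x[0]])
print("yaw",np.degrees(yaw)); o=c+.035*x;print("origin",o)
f=lambda P:(np.round([(P[:2]-o)@x,(P[:2]-o)@y],4))
print("knob",[ (f(onz("top",288.,230.3,z)),onz("top",288.,230.3,z)) for z in(.11,.122)])
# knob body centre in scene ~ (296.3,238.5); top circle centre
print("tri",tri((295.9,237.9),(288,230.1)))
# block rear top edge
a=onz("top",250+228/6,200+503/6,.038);b=onz("top",250+335/6,200+488/6,.038);print("rear",f(a),f(b))
a=onz("scene",245+470/5,215+440/5,.038);b=onz("scene",245+545/5,215+380/5,.038);print("rear scene",f(a),f(b))
print("rear tri",tri((245+470/5,215+440/5),(250+228/6,200+503/6)),tri((245+545/5,215+380/5),(250+335/6,200+488/6)))
ax=np.array([.9515,.3078]);ay=np.array([.3078,-.9515])
g=o+x*(-.107);print("target",g); d=g-np.array([.2075,-.6417]);print("tool shift",d@ax,d@ay)
```

```text
yaw 7.894517450793881
origin [5.62070791e-01 5.17241775e-04]
knob [(array([-0.0009, -0.0011]), array([ 0.56132586, -0.00074174,  0.11      ])), (array([-0.0018, -0.0015]), array([ 0.5605151 , -0.00124126,  0.122     ]))]
tri (array([5.62834379e-01, 4.57156186e-04, 1.07333078e-01]), np.float64(0.002791443412888159))
rear [-0.1204  0.0189] [-0.1206 -0.0234]
rear scene [-0.1186  0.0207] [-0.1194 -0.0192]
rear tri (array([0.44107117, 0.00366419, 0.03778685]), np.float64(0.002527849353238602)) (array([ 0.44698787, -0.03789797,  0.03554885]), np.float64(0.0034662542922014477))
target [ 0.45608487 -0.01417918]
tool shift 0.42967941319279856 -0.5205716336852206
```

```bash
python3 -m crank '[[[0.048,-0.058,0],[0,0,0],0.0854],[[0.048,-0.058,0],[0,0,0],0.0854],[[0.048,-0.058,0],[0,0,0],0.0854],[[0.048,-0.058,0],[0,0,0],0.0854],[[0.048,-0.058,0],[0,0,0],0.0854],[[0.048,-0.058,0],[0,0,0],0.0854],[[0.048,-0.058,0],[0,0,0],0.0854],[[0.048,-0.058,0],[0,0,0],0.0854],[[0.046,-0.056,0],[0,0,0],0.0854],[[0,0,0],[0,0,0],0.0854]]'; python3 -c "
from station import bot
print(bot.get_obs()['q'])"
```

```text
t: 1.35
eef_pos: [0.4168, -0.1149, 0.2455]
tool_rot: [-0.0, 0.987, 0.16, 0.001]
contact_force: [-0.8, -0.3, -1.2]
gripper_width: 1.003
[ 0.46410651  0.09343946 -0.35645949  2.08402796  0.038089    0.96955147
 -1.16154511]
```

```bash
python3 -m crank '[[[0.0,0.0,0],[0,0,-10.6],0.0854],[[0,0,0],[0,0,-10.6],0.0854],[[0,0,0],[0,0,-10.6],0.0854],[[0,0,0],[0,0,-10.6],0.0854],[[0,0,0],[0,0,-10.6],0.0854],[[0,0,0],[0,0,-10.6],0.0854],[[0,0,0],[0,0,-10.6],0.0854],[[0,0,0],[0,0,-10.6],0.0854],[[0,0,0],[0,0,-10.6],0.0854],[[0,0,0],[0,0,0],0.0854]]'; python3 -c "
from station import bot
print(bot.get_obs()['q'])"
```

```text
t: 2.6
eef_pos: [0.4148, -0.1204, 0.2451]
tool_rot: [-0.0, 0.551, 0.835, -0.0]
contact_force: [0.0, 0.5, 0.7]
gripper_width: 0.999
[ 0.5763946   0.10264851 -0.46249676  2.07884417  0.05554703  0.97222495
  0.48865518]
```

```bash
python3 -m crank '[[[0.0,0.0,0],[0,0,-10.6],0.0854],[[0,0,0],[0,0,-10.6],0.0854],[[0,0,0],[0,0,-10.6],0.0854],[[0,0,0],[0,0,-10.6],0.0854],[[0,0,0],[0,0,-10.6],0.0854],[[0,0,0],[0,0,-10.6],0.0854],[[0,0,0],[0,0,-10.7],0.0854],[[0,0,0],[0,0,0],0.0854]]'
cat > st.py <<'E'
from h import *
from scipy.spatial.transform import Rotation as R
import sys
np.set_printoptions(precision=4,suppress=True)
s=bot.get_obs();w,a,b,c=s['tool_rot'];M=R.from_quat([a,b,c,w]).as_matrix()
p=np.array(s['eef_pos']);yaw=np.radians(7.9);o=np.array([.5621,.0005,0]);J=np.array([[np.cos(yaw),-np.sin(yaw),0],[np.sin(yaw),np.cos(yaw),0],[0,0,1]])
print('t',s['t'],'p',p,'jig',J.T@(p-o),'yaw',np.degrees(np.arctan2(M[1,0],M[0,0])),'q',s['q'],'F',s['contact_force'],'T',s['torque'],'w',s['gripper_width'])
if len(sys.argv)>3:
    t=o+J@np.array([float(v) for v in sys.argv[1:4]]);print('tool shift',M.T@(t-p))
E
python3 st.py -0.107 0 0.037
```

```text
t: 3.6
eef_pos: [0.4151, -0.12, 0.2452]
tool_rot: [-0.0, -0.064, 0.998, 0.0]
contact_force: [-0.3, 0.7, -0.7]
gripper_width: 0.998
t 3.6 p [ 0.4151 -0.12    0.2452] jig [-0.1622 -0.0991  0.2452] yaw -172.70809989163823 q [ 0.6681  0.1121 -0.5613  2.0735  0.0721  0.9747  1.7672] F [-0.288   0.6552 -0.691 ] T [ 0.0176 -0.0467  0.0048] w 0.9976826064471652
tool shift [-0.0542  0.0997  0.2081]
```

```bash
python3 -m crank '[[[-0.018,0.033,0],[0,0,-0.6],0.0854],[[-0.018,0.033,0],[0,0,0],0.0854],[[-0.018,0.033,0.02],[0,0,0],0.0854],[[0,0,0.05],[0,0,0],0.0854],[[0,0,0.05],[0,0,0],0.0854],[[0,0,0.025],[0,0,0],0.0854],[[0,0,0],[0,0,0],0.0854],[[0,0,0],[0,0,0],0.0854]]' 20
python3 st.py -0.107 0 0.037
python3 - <<'E'
from h import *
p,d=bot.read_camera("scene");cv2.imwrite("pics/s1.png",cv2.resize(p[200:350,220:420,::-1],None,fx=4,fy=4,interpolation=cv2.INTER_CUBIC))
E
```

```text
t: 4.6
eef_pos: [0.4558, -0.014, 0.1012]
tool_rot: [0.001, -0.07, 0.998, -0.0]
contact_force: [-0.0, 0.4, 0.5]
gripper_width: 0.998
t 4.6 p [ 0.4558 -0.014   0.1012] jig [-0.1072  0.0003  0.1012] yaw -171.94889873023735 q [ 0.3863  0.3906 -0.58    2.1577  0.3391  0.6793  1.2853] F [-0.0213  0.4036  0.4991] T [-0.0003 -0.0607 -0.0196] w 0.9975549957945898
tool shift [-0.0002 -0.0002  0.0642]
```

View pics/s1.png

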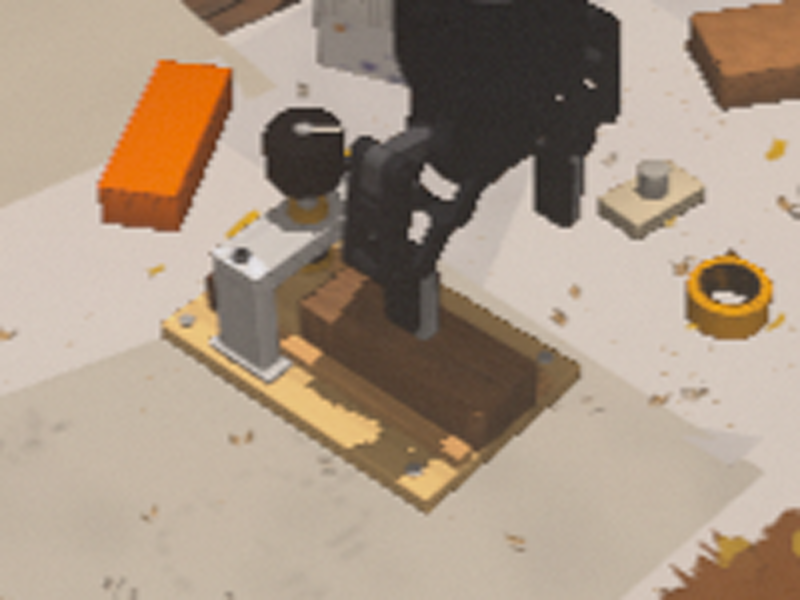

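The gripper stands open over the block, with its fingers straddling the channel (crop ~410,310 and 560,200) and clear of the bridge. I go down and grip lightly.

```bash
python3 -m crank '[[[0,0,0.03],[0,0,0],0.0854],[[0,0,0.02],[0,0,0],0.0854],[[0,0,0.012],[0,0,0],0.0854],[[0,0,0],[0,0,0],0.06],[[0,0,0],[0,0,0],0.035],[[0,0,0],[0,0,0],0.035],[[0,0,0],[0,0,0],0.035],[[0,0,0],[0,0,0],0.035]]' 20
python3 st.py -0.072 0 0.039
```

```text
t: 5.65
eef_pos: [0.4558, -0.014, 0.0392]
tool_rot: [0.001, -0.071, 0.997, -0.0]
contact_force: [-2.6, 0.2, 6.6]
gripper_width: 0.484
t 5.65 p [ 0.4558 -0.014   0.0392] jig [-0.1073  0.0003  0.0392] yaw -171.80230993727437 q [ 0.3102  0.5005 -0.4992  2.1911  0.4577  0.5482  1.1803] F [-2.5874  0.1792  6.5791] T [-0.0697  0.2356 -0.055 ] w 0.48367625383978374
tool shift [-0.0353 -0.0005  0.0003]
```

```bash
python3 -m crank '[[[-0.006,0,0],[0,0,0],0.035],[[-0.006,0,0],[0,0,0],0.035],[[-0.006,0,0],[0,0,0],0.035],[[-0.006,0,0],[0,0,0],0.035],[[-0.004,0,0],[0,0,0],0.035],[[0,0,0],[0,0,0],0.035]]' 20
python3 st.py -0.072 0 0.039
```

```text
t: 6.4
eef_pos: [0.4829, -0.0101, 0.0387]
tool_rot: [0.0, -0.072, 0.997, -0.0]
contact_force: [-1.7, -1.4, 5.2]
gripper_width: 0.482
t 6.4 p [ 0.4829 -0.0101  0.0387] jig [-0.0799  0.0004  0.0387] yaw -171.79525566788504 q [ 0.2986  0.532  -0.4965  2.1299  0.4558  0.5822  1.1872] F [-1.6911 -1.4012  5.2011] T [-0.2319  0.3505 -0.0121] w 0.4822851420442795
tool shift [-0.0079 -0.0004 -0.0002]
```

```bash
python3 -m crank '[[[-0.002,0,0],[0,0,0],0.035],[[-0.002,0,0],[0,0,0],0.035],[[0,0,0],[0,0,0],0.035]]' 20
python3 st.py -0.072 0 0.039
```

```text
t: 6.78
eef_pos: [0.4833, -0.01, 0.0386]
tool_rot: [-0.003, -0.072, 0.997, -0.001]
contact_force: [-12.8, -1.3, 19.4]
gripper_width: 0.483
t 6.775 p [ 0.4833 -0.01    0.0386] jig [-0.0795  0.0004  0.0386] yaw -171.78468835607907 q [ 0.297   0.5351 -0.4967  2.1244  0.4542  0.5919  1.1883] F [-12.7807  -1.2603  19.4038] T [-0.2417  2.5567 -0.0228] w 0.48255203664510987
tool shift [-0.0075 -0.0004 -0.0004]
```

Run:
```python
from h import *
p,d=bot.read_camera("scene");cv2.imwrite("pics/s2.png",cv2.resize(p[200:350,220:420,::-1],None,fx=4,fy=4,interpolation=cv2.INTER_CUBIC))
p,d=bot.read_camera("top");cv2.imwrite("pics/t2.png",cv2.resize(p[190:300,240:350,::-1],None,fx=5,fy=5,interpolation=cv2.INTER_CUBIC))
```

```text
(no output)
```

View pics/s2.png

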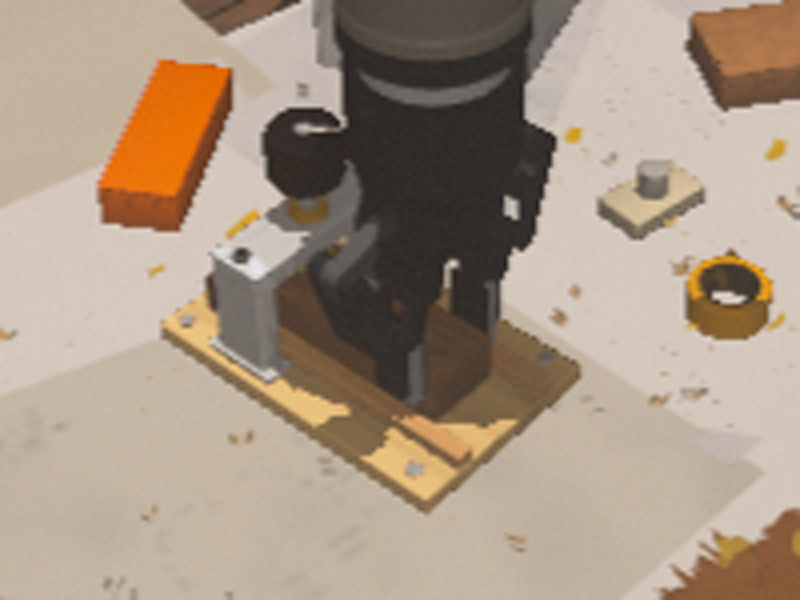

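View pics/t2.png

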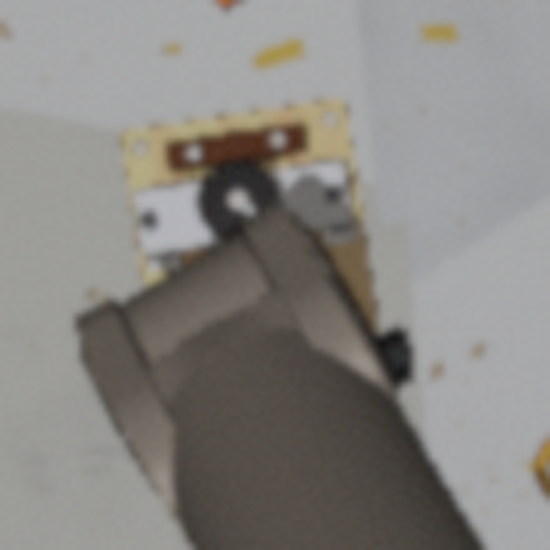

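Run:
```python
from h import *
yaw=np.radians(7.9);o=np.array([.5621,.0005]);x=np.array([np.cos(yaw),np.sin(yaw)]);y=np.array([-x[1],x[0]])
f=lambda P:(np.round([(P[:2]-o)@x,(P[:2]-o)@y],4))
print(f(onz("scene",220+490/4,200+338/4,.038)),f(onz("scene",220+430/4,200+418/4,.012)),f(onz("scene",220+490/4,200+375/4,.012)))
p,d=bot.read_camera("scene");cv2.imwrite("pics/s3.png",cv2.resize(p[235:315,280:380,::-1],None,fx=8,fy=7.5,interpolation=cv2.INTER_CUBIC))
```

```text
[-0.0933 -0.0182] [-0.0894  0.0184] [-0.092  -0.0201]
```

View pics/s3.png

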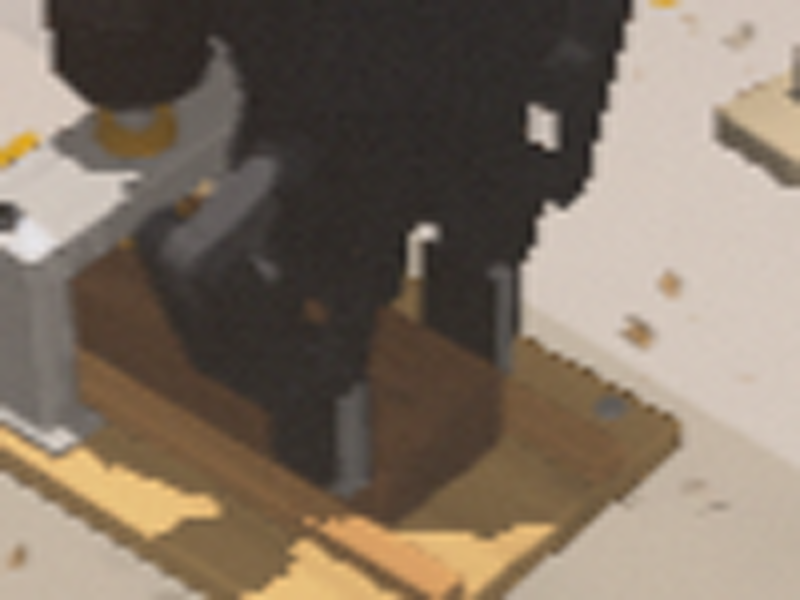

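The block's rear end is at about jig x -92 mm, so it is still 7 mm short. The hand's body must be meeting the knob or bridge, with the TCP stuck at -79.5. I'll let go and push from the rear with the fingers shut instead.

```bash
python3 -m crank '[[[0.003,0,0],[0,0,0],0.035],[[0,0,0],[0,0,0],0.0854],[[0,0,0],[0,0,0],0.0854],[[0,0,0],[0,0,0],0.0854],[[0,0,-0.03],[0,0,0],0.0854],[[0.015,0,-0.01],[0,0,0],0.0854],[[0.02,0,0],[0,0,0],0],[[0,0,0],[0,0,0],0],[[0,0,0],[0,0,0],0],[[0,0,0],[0,0,0],0]]' 20
python3 st.py -0.115 0 0.038
```

```text
t: 8.18
eef_pos: [0.4498, -0.0146, 0.0782]
tool_rot: [0.0, -0.072, 0.997, 0.0]
contact_force: [0.8, 0.3, 0.4]
gripper_width: 0.148
t 8.175 p [ 0.4498 -0.0146  0.0782] jig [-0.1133  0.0005  0.0782] yaw -171.7792091435904 q [ 0.3672  0.4243 -0.5594  2.1842  0.3815  0.6261  1.2488] F [0.7964 0.3203 0.4368] T [ 0.0576 -0.0313  0.0483] w 0.14781237462810703
tool shift [ 0.0017 -0.0005  0.0402]
```

```bash
python3 -m crank '[[[0.004,0,0],[0,0,0],0],[[0,0,0.02],[0,0,0],0],[[0,0,0.02],[0,0,0],0],[[0,0,0],[0,0,0],0]]' 20
python3 st.py -0.096 0 0.038
python3 - <<'E'
from h import *
p,d=bot.read_camera("scene");cv2.imwrite("pics/s4.png",cv2.resize(p[235:315,280:380,::-1],None,fx=8,fy=7.5,interpolation=cv2.INTER_CUBIC))
E
```

```text
t: 8.68
eef_pos: [0.4441, -0.0153, 0.0373]
tool_rot: [-0.001, -0.072, 0.997, 0.0]
contact_force: [-0.3, -0.3, 0.9]
gripper_width: -0.001
t 8.675 p [ 0.4441 -0.0153  0.0373] jig [-0.1191  0.0006  0.0373] yaw -171.74940207214502 q [ 0.3153  0.4935 -0.5015  2.2144  0.4608  0.5364  1.1763] F [-0.3233 -0.3429  0.9348] T [-0.029   0.0345  0.0163] w -0.0007353478909468959
tool shift [-0.0231 -0.0008 -0.0007]
```

View pics/s4.png

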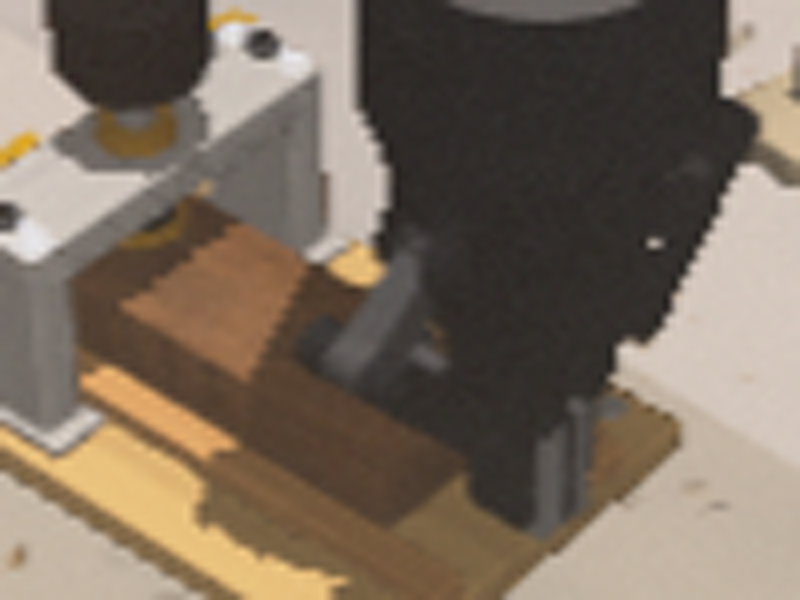

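```bash
python3 -m crank '[[[-0.006,0,0],[0,0,0],0],[[-0.006,0,0],[0,0,0],0],[[-0.004,0,0],[0,0,0],0],[[-0.003,0,0],[0,0,0],0],[[0,0,0],[0,0,0],0]]' 20
python3 st.py
python3 -m crank '[[[-0.002,0,0],[0,0,0],0],[[-0.001,0,0],[0,0,0],0],[[0,0,0],[0,0,0],0]]' 20
python3 st.py
```

```text
t: 9.35
eef_pos: [0.4643, -0.0125, 0.0384]
tool_rot: [0.0, -0.072, 0.997, 0.0]
contact_force: [0.4, 0.8, -0.0]
gripper_width: -0.001
t 9.35 p [ 0.4643 -0.0125  0.0384] jig [-0.0986  0.0005  0.0384] yaw -171.7753493668405 q [ 0.3083  0.5126 -0.5007  2.1715  0.4597  0.5589  1.1804] F [ 0.3556  0.7779 -0.0285] T [ 0.0076 -0.0442  0.0022] w -0.0006478378713263695
t: 9.72
eef_pos: [0.467, -0.0122, 0.0383]
tool_rot: [0.0, -0.072, 0.997, 0.0]
contact_force: [-0.7, -1.0, 0.1]
gripper_width: 0.001
t 9.725 p [ 0.467  -0.0122  0.0383] jig [-0.0959  0.0005  0.0383] yaw -171.77813977540288 q [ 0.307   0.5159 -0.5003  2.1653  0.4595  0.5627  1.1811] F [-0.7003 -0.9674  0.066 ] T [ 0.0124  0.0325 -0.0279] w 0.0005790487255550546
```

```bash
python3 -m crank '[[[-0.002,0,0],[0,0,0],0],[[-0.001,0,0],[0,0,0],0],[[0,0,0],[0,0,0],0]]' 20
python3 st.py
python3 - <<'E'
from h import *
p,d=bot.read_camera("scene");cv2.imwrite("pics/s5.png",cv2.resize(p[235:315,280:380,::-1],None,fx=8,fy=7.5,interpolation=cv2.INTER_CUBIC))
E
```

```text
t: 10.1
eef_pos: [0.4672, -0.0123, 0.0378]
tool_rot: [-0.003, -0.072, 0.997, -0.001]
contact_force: [-7.3, 0.4, 5.2]
gripper_width: 0.002
t 10.1 p [ 0.4672 -0.0123  0.0378] jig [-0.0958  0.0004  0.0378] yaw -171.78211174522832 q [ 0.3059  0.5188 -0.5     2.1614  0.4584  0.5695  1.1819] F [-7.3155  0.4249  5.1526] T [-0.0967  1.5404  0.0401] w 0.0017654323568475816
```

View pics/s5.png

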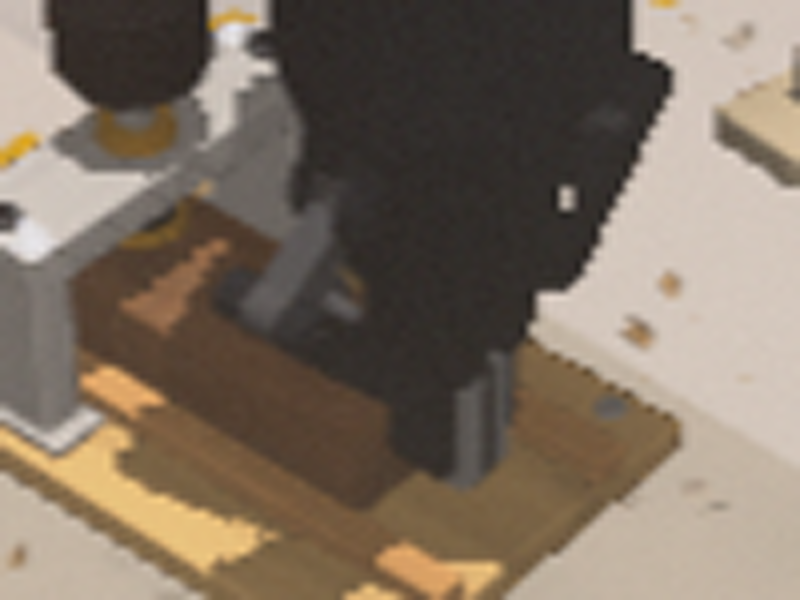

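```bash
python3 -m crank '[[[-0.002,0,0],[0,0,0],0],[[0,0,0],[0,0,0],0],[[0,0,0],[0,0,0],0]]' 20
python3 st.py
python3 -m crank '[[[0.015,0,0],[0,0,0],0],[[0.01,0,0],[0,0,0],0],[[0,0,-0.05],[0,0,0],0],[[0,0,-0.05],[0,0,0],0.0854],[[0,0,-0.03],[0,0,0],0.0854],[[0,0,0],[0,0,0],0.0854]]' 20
python3 st.py -0.001 -0.001 0.2
python3 - <<'E'
from h import *
p,d=bot.read_camera("scene");cv2.imwrite("pics/s6f.png",p[:,:,::-1]);cv2.imwrite("pics/s6.png",cv2.resize(p[215:335,245:405,::-1],None,fx=5,fy=5,interpolation=cv2.INTER_CUBIC))
E
```

```text
t: 10.52
eef_pos: [0.4672, -0.0124, 0.0374]
tool_rot: [-0.004, -0.072, 0.997, -0.001]
contact_force: [-11.3, -0.5, 8.0]
gripper_width: -0.001
t 10.525 p [ 0.4672 -0.0124  0.0374] jig [-0.0958  0.0003  0.0374] yaw -171.7856142496839 q [ 0.3051  0.5209 -0.4999  2.159   0.4578  0.5738  1.1824] F [-11.2886  -0.476    7.9534] T [-0.178   2.3171  0.0424] w -0.001135228708370095
t: 11.28
eef_pos: [0.4489, -0.0152, 0.1706]
tool_rot: [0.003, -0.071, 0.997, -0.001]
contact_force: [0.2, -0.0, 0.5]
gripper_width: 0.639
t 11.275 p [ 0.4489 -0.0152  0.1706] jig [-0.1143  0.      0.1706] yaw -171.81591474201323 q [ 0.4773  0.266  -0.661   2.1185  0.2257  0.8182  1.3925] F [ 0.2319 -0.0372  0.4922] T [-0.0158 -0.0132  0.0119] w 0.6391466138856786
tool shift [-0.1135 -0.0016 -0.0287]
```

View pics/s6.png

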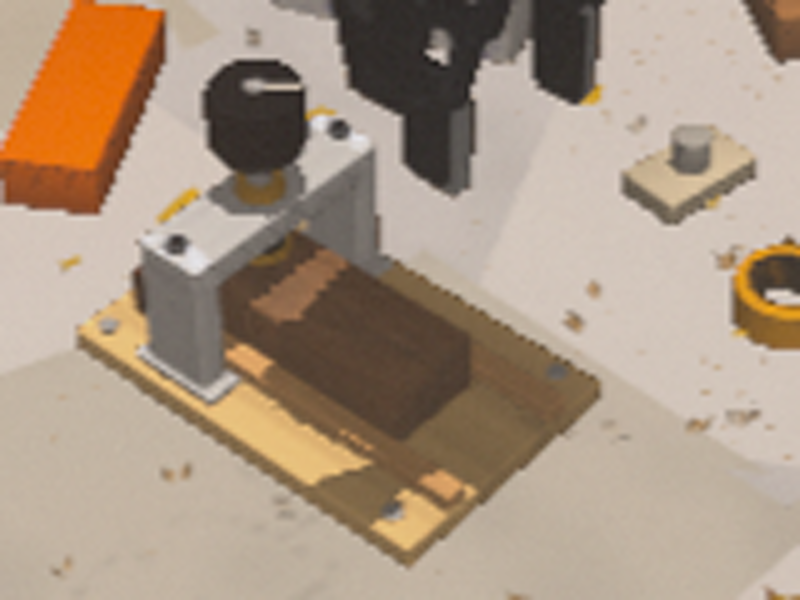

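```bash
python3 - <<'E'
from h import *
yaw=np.radians(7.9);o=np.array([.5621,.0005]);x=np.array([np.cos(yaw),np.sin(yaw)]);y=np.array([-x[1],x[0]])
f=lambda P:(np.round([(P[:2]-o)@x,(P[:2]-o)@y],4))
print(f(onz("scene",245+398/5,215+405/5,.038)),f(onz("scene",245+470/5,215+345/5,.038)))
E
python3 -m crank '[[[-0.04,0,0],[0,0,0],0.0854],[[-0.04,0,0],[0,0,0],0.0854],[[-0.033,-0.0015,0],[0,0,0],0.0854],[[0,0,0],[0,0,0],0.0854],[[0,0,0],[0,0,0],0.0854]]' 20
python3 st.py -0.001 -0.001 0.105
```

```text
[-0.0884  0.0247] [-0.0877 -0.015 ]
t: 11.95
eef_pos: [0.5577, -0.0004, 0.1669]
tool_rot: [-0.001, -0.072, 0.997, 0.0]
contact_force: [0.3, -0.7, -0.1]
gripper_width: 0.999
t 11.95 p [ 0.5577 -0.0004  0.1669] jig [-0.0045 -0.0003  0.1669] yaw -171.7578559292407 q [ 0.3717  0.4458 -0.6127  1.8792  0.3171  0.9174  1.3235] F [ 0.3435 -0.729  -0.0838] T [-0.0087  0.0539  0.0027] w 0.998943043413897
tool shift [-0.0036 -0.0007  0.0619]
```

Run:
```python
import cv2,numpy as np
a=cv2.imread("pics/scene0.png");b=cv2.imread("pics/s6f.png")
f=lambda p:cv2.convertScaleAbs(cv2.resize(p[270:320,310:360],None,fx=8,fy=8,interpolation=cv2.INTER_CUBIC),alpha=1.8)
cv2.imwrite("pics/cmp.png",np.hstack([f(a),f(b)]))
```

```text
(no output)
```

View pics/cmp.png

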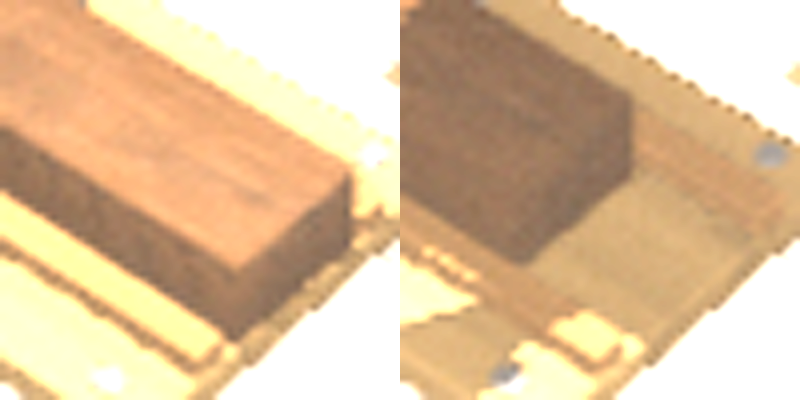

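Run:
```python
from h import *
yaw=np.radians(7.9);o=np.array([.5621,.0005]);x=np.array([np.cos(yaw),np.sin(yaw)]);y=np.array([-x[1],x[0]])
f=lambda P:(np.round([(P[:2]-o)@x,(P[:2]-o)@y],4))
for u,v,z in((350,175,.038),(230,99,.038),(235,340,.012),(120,263,.012),(352,252,.012),(232,175,.012)):print(f(onz("scene",310+u/8,270+v/8,z)))
# base rear edge on z .012: line point right of rail
print(f(onz("scene",245+600/5,215+380/5,.012)),f(onz("scene",245+408/5,215+548/5,.012)))
```

```text
[-0.1205 -0.0172]
[-0.0846 -0.0179]
[-0.1181  0.0189]
[-0.0833  0.0184]
[-0.1205 -0.019 ]
[-0.084  -0.0195]
[-0.1187 -0.0531] [-0.12    0.0549]
```

```bash
python3 -m crank '[[[-0.0045,0,0.02],[0,0,0.3],0.0854],[[0,0,0.02],[0,0,0],0.0854],[[0,0,0.02],[0,0,0],0.0854],[[0,0,0],[0,0,0],0.0854],[[0,0,0],[0,0,0],0.0854]]' 30
python3 st.py 0 -0.0005 0.105
python3 - <<'E'
from h import *
p,d=bot.read_camera("scene");cv2.imwrite("pics/s7.png",cv2.resize(p[200:320,230:390,::-1],None,fx=5,fy=5,interpolation=cv2.INTER_CUBIC))
E
```

```text
t: 12.58
eef_pos: [0.5638, 0.0004, 0.1084]
tool_rot: [0.0, -0.069, 0.998, 0.0]
contact_force: [0.4, 0.0, -0.2]
gripper_width: 1.0
t 12.575 p [0.5638 0.0004 0.1084] jig [ 0.0017 -0.0003  0.1084] yaw -172.0690361603922 q [ 0.3319  0.5295 -0.5717  1.9091  0.3856  0.813   1.2622] F [ 0.414   0.0174 -0.2204] T [-0.0212 -0.0033 -0.0127] w 0.9996964133810129
tool shift [ 0.0017 -0.0002  0.0034]
```

View pics/s7.png

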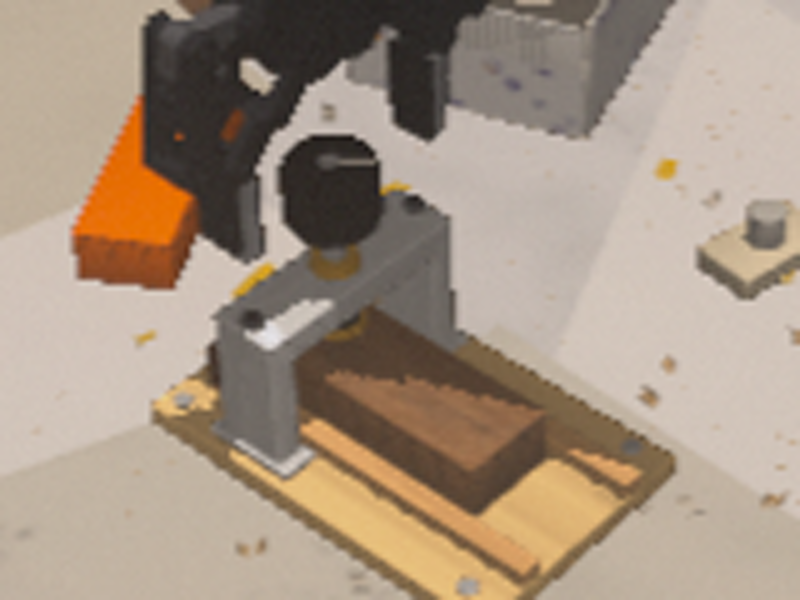

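```bash
python3 -m crank '[[[0.0015,0,0.002],[0,0,0],0.0854],[[0,0,0],[0,0,0],0.05],[[0,0,0],[0,0,0],0.03],[[0,0,0],[0,0,0],0.03],[[0,0,0],[0,0,0],0.03],[[0,0,0],[0,0,0],0.03],[[0,0,0],[0,0,0],0.03]]' 40
python3 st.py 
python3 st.py | grep -o 'T \[.*'
python3 - <<'E'
from h import *
p,d=bot.read_camera("scene");cv2.imwrite("pics/s8.png",cv2.resize(p[200:320,230:390,::-1],None,fx=5,fy=5,interpolation=cv2.INTER_CUBIC))
E
```

```text
t: 13.5
eef_pos: [0.5623, 0.0014, 0.107]
tool_rot: [0.0, -0.069, 0.998, 0.001]
contact_force: [-1.5, 4.0, 5.2]
gripper_width: 0.41
t 13.5 p [0.5623 0.0014 0.107 ] jig [0.0003 0.0009 0.107 ] yaw -172.03267894596394 q [ 0.3313  0.5295 -0.5722  1.9137  0.3863  0.808   1.2601] F [-1.547   4.0274  5.2359] T [ 0.6516  0.5186 -0.0801] w 0.4100025577209597
T [ 0.6516  0.5186 -0.0801] w 0.4100025577209597
```

View pics/s8.png

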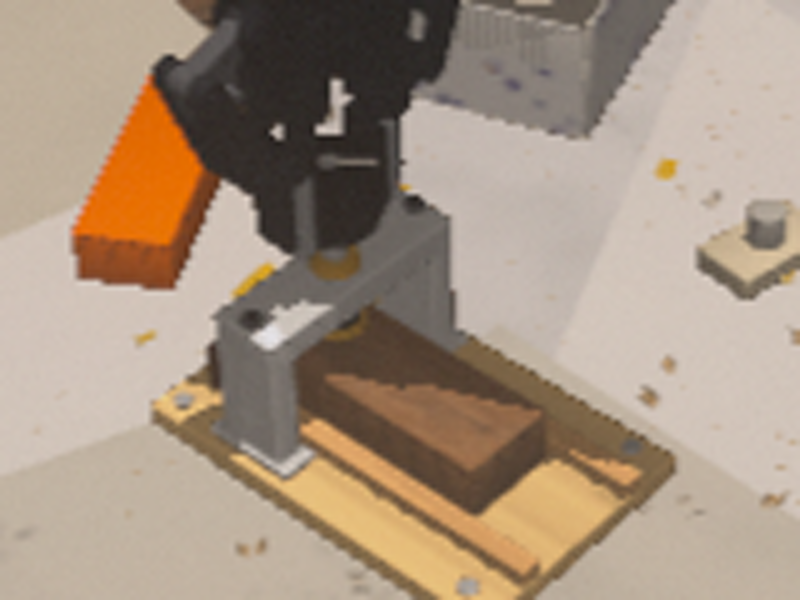

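```bash
python3 -m crank '[[[0,0.001,0.0003],[0,0,8],0.03],[[0,0,0.00035],[0,0,8],0.03],[[0,0,0.00035],[0,0,8],0.03],[[0,0,0.00035],[0,0,8],0.03],[[0,0,0],[0,0,0],0.03]]' 40
python3 st.py
python3 -m crank '[[[0,0,0.00035],[0,0,8],0.03],[[0,0,0.00035],[0,0,8],0.03],[[0,0,0.00035],[0,0,8],0.03],[[0,0,0.00035],[0,0,8],0.03],[[0,0,0],[0,0,0],0.03]]' 40
python3 st.py
```

```text
t: 14.18
eef_pos: [0.5623, 0.0014, 0.1055]
tool_rot: [0.0, 0.208, 0.978, -0.0]
contact_force: [-2.7, 0.6, 5.5]
gripper_width: 0.411
t 14.175 p [0.5623 0.0014 0.1055] jig [0.0003 0.0009 0.1055] yaw 155.99740320453432 q [ 0.2286  0.5045 -0.4375  1.9216  0.2966  0.778   0.7776] F [-2.664   0.5959  5.48  ] T [ 0.2686  0.4404 -0.0223] w 0.4106629915061684
t: 14.8
eef_pos: [0.5622, 0.0014, 0.1041]
tool_rot: [0.0, 0.469, 0.883, 0.0]
contact_force: [-2.8, 1.0, 6.4]
gripper_width: 0.409
t 14.8 p [0.5622 0.0014 0.1041] jig [0.0002 0.0008 0.1041] yaw 124.02426875616197 q [ 0.1248  0.4873 -0.3033  1.9295  0.206   0.754   0.2978] F [-2.7648  0.988   6.3657] T [ 0.1995  0.4352 -0.0792] w 0.40878652175446767
```

```bash
cat >> st.py <<'E'
print('jt7',s['joint_torque'][6], 'Ttool', M.T@np.array(s['torque']))
E
python3 st.py|tail -1
python3 -m crank '[[[0,0,0.00035],[0,0,8],0.03],[[0,0,0.00035],[0,0,8],0.03],[[0,0,0.00035],[0,0,8],0.03]]' 40
python3 st.py
python3 - <<'E'
from h import *
for i in range(2):
    p,d=bot.read_camera("scene");print(bot.get_obs()['torque'][2],bot.get_obs()['joint_torque'][6])
cv2.imwrite("pics/s9.png",cv2.resize(p[200:320,230:390,::-1],None,fx=5,fy=5,interpolation=cv2.INTER_CUBIC))
E
```

```text
jt7 -0.4341458436101675 Ttool [0.2491 0.4088 0.0793]
t: 15.18
eef_pos: [0.5622, 0.0013, 0.103]
tool_rot: [0.0, 0.644, 0.765, 0.0]
contact_force: [-2.2, -0.0, 5.9]
gripper_width: 0.409
t 15.175 p [0.5622 0.0013 0.103 ] jig [0.0002 0.0008 0.103 ] yaw 99.85718533744485 q [ 0.0453  0.479  -0.2014  1.9357  0.137   0.7395 -0.0634] F [-2.1907 -0.0249  5.9036] T [ 0.2323  0.4858 -0.0098] w 0.40888279146189743
jt7 1.2272847443819046 Ttool [0.4388 0.312  0.01  ]
-0.06781117294282914 0.27824741788208485
-0.02450816010451244 -0.7729259133338928
```

View pics/s9.png

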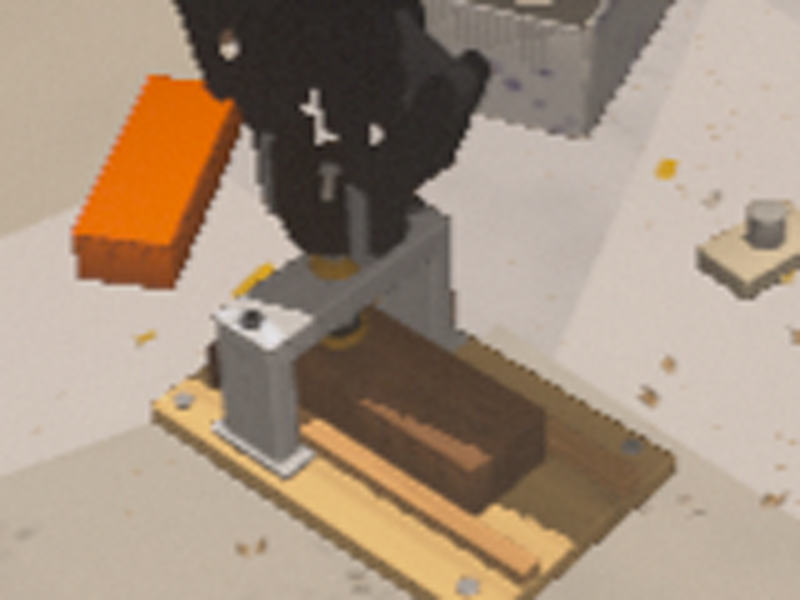

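The white line has turned with the knob (crop ~330,180), so there is no slip. Now I turn in small steps and average the torque after each one.

```bash
cat > feel.py <<'E'
from h import *
from scipy.spatial.transform import Rotation as R
A=[]
for i in range(6):
    bot.read_camera("top");s=bot.get_obs();A.append(np.r_[s['torque'],s['contact_force'],s['joint_torque'][6]])
A=np.array(A);w,a,b,c=s['tool_rot'];M=R.from_quat([a,b,c,w]).as_matrix()
np.set_printoptions(precision=3,suppress=True)
print('t',round(s['t'],2),'yaw',round(float(np.degrees(np.arctan2(M[1,0],M[0,0]))),2),'z',s['eef_pos'][2].round(5),'Tz %.3f +- %.3f'%(A[:,2].mean(),A[:,2].std()/6**.5),A.mean(0))
E
python3 feel.py
python3 -m crank '[[[0,0,0.00018],[0,0,4],0.03],[[0,0,0.00018],[0,0,4],0.03],[[0,0,0],[0,0,0],0.03]]' 40 >/dev/null; python3 feel.py
python3 -m crank '[[[0,0,0.00018],[0,0,4],0.03],[[0,0,0],[0,0,0],0.03]]' 40 >/dev/null; python3 feel.py
python3 -m crank '[[[0,0,0.00018],[0,0,4],0.03],[[0,0,0],[0,0,0],0.03]]' 40 >/dev/null; python3 feel.py
```

```text
t 15.57 yaw 100.1 z 0.10304 Tz -0.085 +- 0.009 [ 0.246  0.462 -0.085 -2.206  1.212  6.213  0.014]
t 16.25 yaw 92.1 z 0.10266 Tz -0.073 +- 0.012 [ 0.249  0.48  -0.073 -2.208  1.075  6.617  0.058]
t 16.8 yaw 88.1 z 0.1025 Tz -0.076 +- 0.014 [ 0.241  0.491 -0.076 -2.235  1.133  6.724  0.059]
t 17.35 yaw 84.1 z 0.10232 Tz -0.055 +- 0.011 [ 0.268  0.484 -0.055 -2.293  1.236  6.499  0.059]
```

```bash
python3 -m crank '[[[0,0,0.00018],[0,0,4],0.03],[[0,0,0],[0,0,0],0.03]]' 40 >/dev/null; python3 feel.py
python3 -m crank '[[[0,0,0.00018],[0,0,4],0.03],[[0,0,0],[0,0,0],0.03]]' 40 >/dev/null; python3 feel.py
python3 -m crank '[[[0,0,0.00018],[0,0,4],0.03],[[0,0,0],[0,0,0],0.03]]' 40 >/dev/null; python3 feel.py
```

```text
t 17.9 yaw 80.1 z 0.10213 Tz -0.080 +- 0.012 [ 0.277  0.506 -0.08  -2.214  1.254  6.332  0.059]
t 18.45 yaw 76.11 z 0.10196 Tz -0.078 +- 0.007 [ 0.262  0.494 -0.078 -2.344  1.058  6.526  0.059]
t 19.0 yaw 72.11 z 0.10179 Tz -0.076 +- 0.006 [ 0.25   0.521 -0.076 -2.103  1.239  6.889  0.059]
```

```bash
python3 -m crank '[[[0,0,0.00018],[0,0,4],0.03],[[0,0,0],[0,0,0],0.03]]' 40 >/dev/null; python3 feel.py
python3 -m crank '[[[0,0,0.00018],[0,0,4],0.03],[[0,0,0],[0,0,0],0.03]]' 40 >/dev/null; python3 feel.py
python3 -m crank '[[[0,0,0.00018],[0,0,4],0.03],[[0,0,0],[0,0,0],0.03]]' 40 >/dev/null; python3 feel.py
```

```text
t 19.55 yaw 68.1 z 0.10158 Tz -0.058 +- 0.020 [ 0.288  0.516 -0.058 -2.51   1.048  6.719  0.06 ]
t 20.1 yaw 64.11 z 0.10139 Tz -0.086 +- 0.012 [ 0.264  0.492 -0.086 -2.266  1.148  6.532  0.06 ]
t 20.65 yaw 60.11 z 0.10123 Tz -0.059 +- 0.012 [ 0.254  0.518 -0.059 -2.437  1.228  6.554  0.06 ]
```

```bash
python3 -m crank '[[[0,0,0.00018],[0,0,4],0.03],[[0,0,0],[0,0,0],0.03]]' 40 >/dev/null; python3 feel.py
python3 -m crank '[[[0,0,0.00018],[0,0,4],0.03],[[0,0,0],[0,0,0],0.03]]' 40 >/dev/null; python3 feel.py
```

```text
t 21.2 yaw 56.11 z 0.10108 Tz -0.039 +- 0.010 [ 0.266  0.581 -0.039 -2.37   1.333  7.581  0.03 ]
t 21.75 yaw 52.11 z 0.10098 Tz -0.019 +- 0.012 [ 0.258  0.573 -0.019 -2.637  1.48   7.977 -0.002]
```

```bash
python3 -m crank '[[[0,0,0.0001],[0,0,3],0.03],[[0,0,0],[0,0,0],0.03]]' 40 >/dev/null; python3 feel.py
python3 - <<'E'
from h import *
p,d=bot.read_camera("scene")
cv2.imwrite("pics/s10.png",cv2.resize(p[200:320,230:390,::-1],None,fx=5,fy=5,interpolation=cv2.INTER_CUBIC))
E
```

```text
t 22.3 yaw 49.12 z 0.10089 Tz 0.019 +- 0.012 [ 0.289  0.615  0.019 -2.492  1.224  7.859 -0.023]
```

View pics/s10.png

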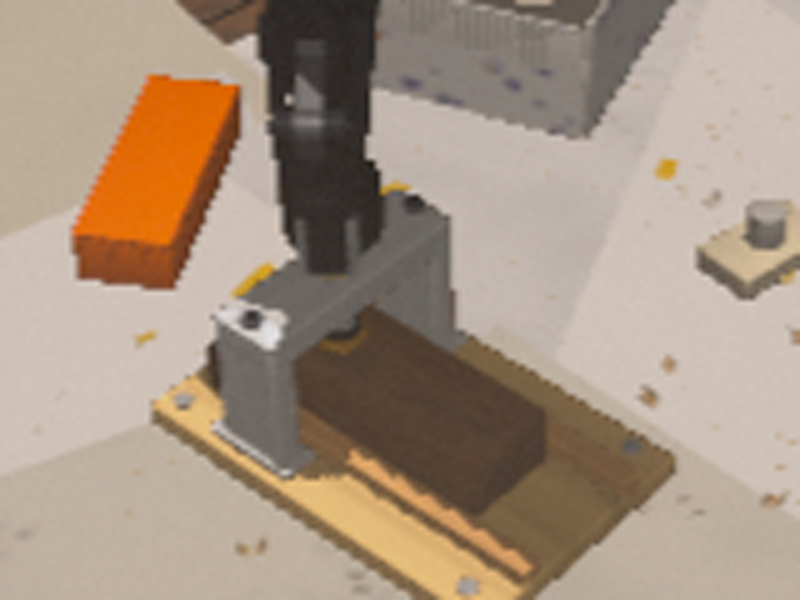

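Torque is up about 0.085 N m over the free-running level, rising linearly since yaw ~60°. That is about 35 N on the pad, and no more than ~72 N if nothing in the grip gives. In the picture the pad sits on the block (crop ~345,340). Now I back off a quarter turn.

```bash
python3 -m crank '[[[0,0,-0.0002],[0,0,-9],0.03],[[0,0,-0.0004],[0,0,-9],0.03],[[0,0,-0.0004],[0,0,-9],0.03],[[0,0,-0.0004],[0,0,-9],0.03],[[0,0,-0.0004],[0,0,-9],0.03],[[0,0,-0.0004],[0,0,-9],0.03],[[0,0,-0.0004],[0,0,-9],0.03],[[0,0,-0.0004],[0,0,-9],0.03],[[0,0,-0.0004],[0,0,-9],0.03],[[0,0,-0.0004],[0,0,-9],0.03]]' 40 >/dev/null; python3 feel.py
python3 - <<'E'
from h import *
p,d=bot.read_camera("scene")
cv2.imwrite("pics/s11.png",cv2.resize(p[200:320,230:390,::-1],None,fx=5,fy=5,interpolation=cv2.INTER_CUBIC))
E
```

```text
t 23.9 yaw 139.12 z 0.10471 Tz 0.012 +- 0.016 [ 0.244  0.572  0.012 -2.58   1.176  7.788  0.161]
```

View pics/s11.png

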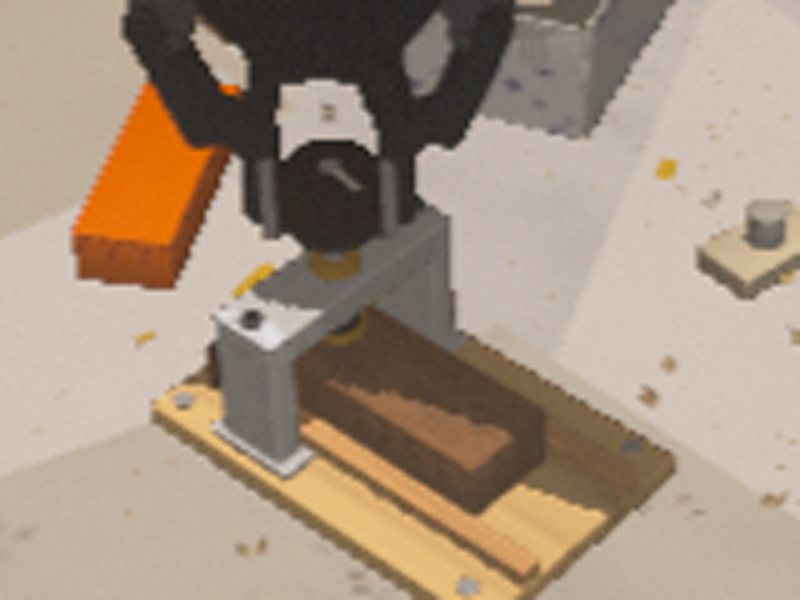

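```bash
python3 -m crank '[[[0,0,0],[0,0,0],0.05],[[0,0,0],[0,0,0],0.0854],[[0,0,0],[0,0,0],0.0854],[[0,0,0],[0,0,0],0.0854],[[0,0,-0.03],[0,0,0],0.0854],[[0,0,-0.05],[0,0,0],0.0854],[[0,0,-0.05],[0,0,0],0.0854],[[0,0,-0.04],[0,0,0],0.0854],[[0,0,0],[0,0,0],0.0854]]'
python3 - <<'E'
from h import *
p,d=bot.read_camera("scene")
cv2.imwrite("pics/s12f.png",p[:,:,::-1]);cv2.imwrite("pics/s12.png",cv2.resize(p[215:335,245:405,::-1],None,fx=5,fy=5,interpolation=cv2.INTER_CUBIC))
E
```

```text
t: 25.08
eef_pos: [0.564, 0.0014, 0.2777]
tool_rot: [0.003, 0.351, 0.936, 0.001]
contact_force: [-0.1, 0.8, 0.2]
gripper_width: 1.004
```

View pics/s12.png

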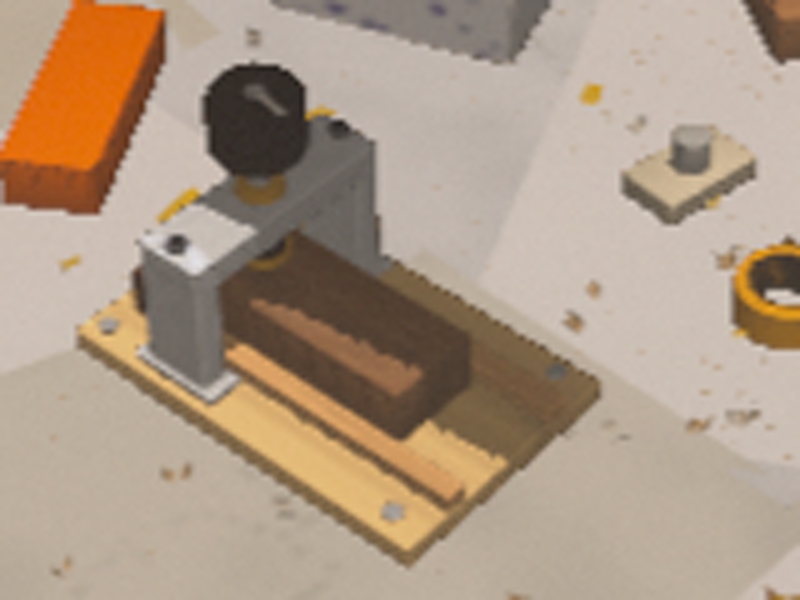

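View pics/s12f.png

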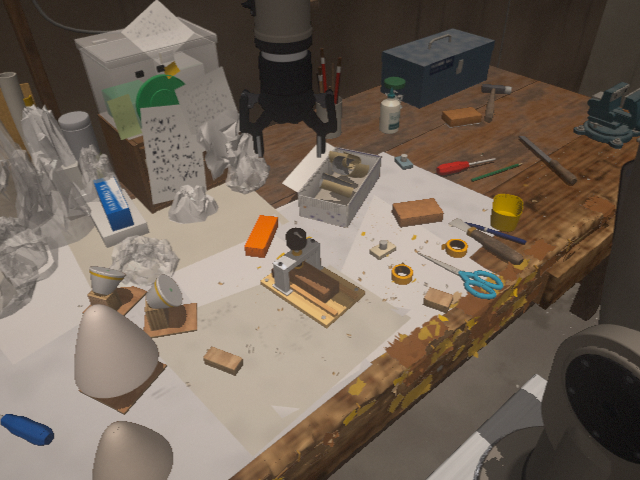

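Run:
```python
from h import *
def ang(a,b,z):
    A=onz("scene",245+a[0]/5,215+a[1]/5,z);B=onz("scene",245+b[0]/5,215+b[1]/5,z);v=B-A;return np.degrees(np.arctan2(v[1],v[0]))
print(ang((250,86),(302,89),.122),ang((254,88),(286,112),.120))
yaw=np.radians(7.9);o=np.array([.5621,.0005]);x=np.array([np.cos(yaw),np.sin(yaw)])
for u,v,z in((470,343,.038),(470,392-10,.012),(400,440,.012)):
    print((onz("scene",245+u/5,215+v/5,z)[:2]-o)@x)
a=cv2.imread("pics/s6f.png");b=cv2.imread("pics/s12f.png")
f=lambda p:cv2.resize(p[225:275,280:330],None,fx=8,fy=8,interpolation=cv2.INTER_CUBIC)
cv2.imwrite("pics/cmp2.png",np.hstack([f(a),f(b)]))
```

```text
-136.1567352141571 -179.19340463983966
-0.08705611213270564
-0.08322393498156794
-0.08351091307640146
```

View pics/cmp2.png

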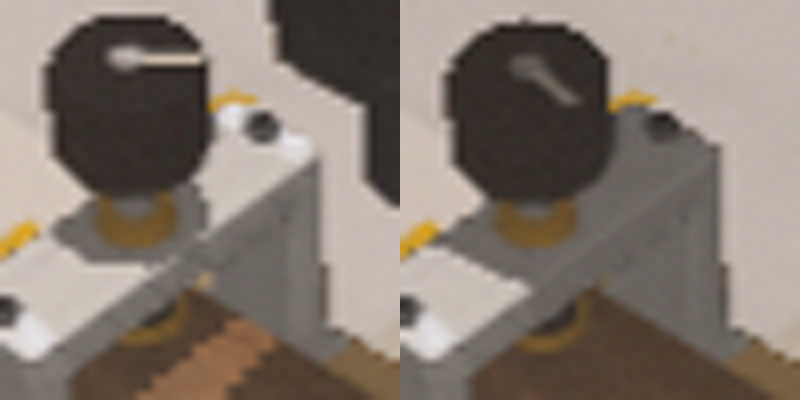

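```bash
python3 st.py|head -1; python3 -c "
from station import bot
print(bot.hand_in())"
```

```text
t 25.125 p [0.5627 0.0011 0.2754] jig [0.0007 0.0005 0.2754] yaw 138.92296471160637 q [ 0.2296  0.2945 -0.4193  1.7728  0.1339  1.0992  0.6196] F [ 0.254  -0.7325  0.2304] T [0.0206 0.0626 0.0334] w 0.9973586055736509
the job is handed in; nothing more can be done
None
```

The job is handed in at about 25 s of the 72 s. By my last checks the block is home, the pad stands about 3.6 mm clear of it, and the robot is open and well above the jig, touching nothing.

- **Block:** I first gripped it by its sides and slid it forward. It stopped about 7 mm short, most likely because the hand met the bridge or knob; the wrist force reached about 23 N there. I let go and pushed it from the rear with the fingers shut until it stood firm, at about 11 N along the push. In the last picture the rear end reads x -83 to -87 mm in the jig's frame (-85 is home), with about 2 mm of reading error.
- **Screw down:** I turned it 139° clockwise. The torque stayed flat until about 128°, then rose steadily by about 0.085 N m. That puts about 35 N on the pad, and at most about 72 N if nothing in the grip gave.
- **Back-off:** I turned it back 90°, and the tool rose 3.8 mm with it. The white line shows a net clockwise turn of 43°, read by eye, against 49° of tool turn. At worst that moves the pad by 0.3 mm, still inside the 2.2 to 4.8 mm band.
- **One oddity:** the wrist torque had an unexplained offset, with the wrong sign for friction, while the screw ran free. I therefore judged the pad force from the change in torque, not its level.
- **Other things on the bench:** the other blocks look unmoved in the last full picture. I did not measure their positions.

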